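Load a sample tray onto the lowest free rails

ROBOT

A 7-joint arm with a two-finger parallel gripper is mounted at the origin on the work surface. World frame = base frame: x ahead of the robot, y to its left, z up, the work surface at z = 0. Lengths are in m, angles in rad, forces in N, time in s.
With the tool pointing down it reaches from about 0.425 to 0.925 m from the base axis. Payload 6.8 kg.
Tool frame: the origin (TCP) lies at the very end of the fingers, on their centre line; the grasp point (between the pads) lies 19 mm behind it (r.tcp_to_grasp is the distance from the TCP to the grasp point, in m); z points along the fingers, y is the line along which they close (so a half turn about z gives the same grasp; the last joint's range is limited). The gripper opens to 85 mm and grips with 20 to 120 N. Pads are 22 mm wide; open, the fingers measure 114 mm over their backs; the gripper's body (76 mm by 85 mm) begins 54 mm behind the grasp point. The pads swing forward as they close: fully open they stand 13 mm farther back than shut.
Start: joints at [1.058, 0.477, 0.022, 1.555, -0.011, 1.109, -0.083], TCP at [0.266, -0.62, 0.231] pointing down, gripper open.
Joint ranges: [-2.96, 2.96], [-0.34, 2.1], [-1.41, 1.46], [0.24, 2.44], [-1.37, 4.51], [0.17, 1.92], [-2.96, 2.96]. Speed limits (rad/s): [2.39, 2.39, 3.14, 3.14, 3.14, 3.14, 3.14].

INTERFACE

Orientations are given as a rotation vector (axis times angle).
In Python, from bench import r gives the robot as it stands.
- The arm moves only by the tool step_arm, never from a script. Its argument "moves" is a list of rows, each a list of 7 numbers: the shift along the tool's x, y, z in mm, then the turn, a rotation vector about the tool's x, y, z in rad, then the finger opening in mm, from 0 to 85.4. A call has 1 to 8 rows; each row is the pose to reach, as a shift and turn from the pose commanded when the call began, along the tool's axes at that moment; what a row does not reach only later rows make up. A row lasts 1/10 s, in which the tool goes at most 50 mm and 8.59 degrees, less where a joint would pass 70% of its speed; a pose out of reach is approached as far as the arm can. A call with a gripper value outside its range is refused whole. The fingers move at their own pace and stop on an object; "grip_force" is the grip in N (left out, the last holds). Time passes only in rows, so rows that repeat a pose let the fingers close. It gives the time, the measured TCP pose, the force, the opening and the grip force at its end, in the units of the state.
- r.get_obs(): the state, without advancing time (a new reading comes with each control period).
- r.grab_frame(name): name is "side" or "top"; returns a dict with "image" (420x560x3 uint8, red, green, blue), "depth" (420x560 float32, m along the optical axis (not along the pixel's ray), 0 where there is no reading), "mtx" (3x3 intrinsics, pixels), "rvec" (rotation vector, rad) and "tvec" (3), from world to camera coordinates, as OpenCV has them. Camera axes: x right, y down, z forward; pixel columns grow to the right and rows downward; lengths in m; the calibration is good to about 2 mm. A picture is of the moment at which its call begins.
- r.hand_in(): hands the job in; it is judged then, once.
The state is a dict: "clock": time; "joints": joint angles; "qvel": joint speeds; "tau": joint torques, N m; "tcp_pos": TCP position; "orientation": TCP orientation; "contact_force": force on the tool from outside, world axes, zero at the start; "moment": the same for the moment, N m; "grip_width": finger opening in m; "gripper_force": force on a finger pad.
Only numpy, scipy, OpenCV 4.12 (cv2) and the standard library are available. Lean on these libraries where they do the work, as an engineer would, in place of code of your own. Each camera call takes 0.05 s, during which the arm holds its last target. There are 200 camera calls.

TASK

Pick up the sample tray by its upright grip and slide it onto the lowest free pair of rails in the column of the rack that has the stop with the black rubber pad behind it. Slide it in gently, feel for the pad, press the tray home against it with a steady push of about 10 N (never as much as 22 N), then let go and leave it resting there. Do not shift the trays already in the rack or the things on the bench.

Things in the scene. Friction and masses are not known exactly. Their poses are not given: they have to be found in the camera images.
- tray: Loose sample tray flat on the bench, 0.2-0.4 kg. Aluminium plate 120 (its x) x 118 (y) x 4 mm, fixed tube insert 100 x 78 mm on its middle (tops 36 mm up). A 40 mm wide tongue runs back 116 mm from its -x edge and carries an upright grip fin. Origin: centre of the plate's underside; +x points from fin to plate, the edge that enters the rack first. Centre of mass about 30 mm fin-side of the origin.
- tray_grip (a point): Grip point on the tray's fin, at tray x -155, y 0, z +38 mm. The fin is a block 40 mm long (tray x), 12 mm thick (tray y), its top 56 mm above the tray's underside; pinch it across its thickness from above. With the tray home the fin's centre stands 60 to 85 mm out from the front ends of the rails.
- tray_rear (a point): Middle of the tray's leading edge, on its underside (tray x +60, y 0, z 0 mm).
- rack: Fixed open rack, 300 wide (its y) x 150 deep (x) x 200 mm high; place, yaw and height vary (feet sunk in the bench). Open front faces its -x; trays go in along +x. Origin: centre of the footprint at foot height. Columns centred at y +75 mm (nearer the robot, with the stop) and y -75 mm, each with three pairs of C-shaped rails, ledge tops at z 60, 115 and 170 mm.
- rails (a point): Mouth of the stop's column: rack x -75, y +75, z 60 mm, level with the lowest ledges, at the front end of the rails; axes as the rack. A pair takes a sheet between webs 121 mm apart, on ledges 16 mm wide and under lips 12 mm above them. Ahead of this point, for 17 mm, the webs flare out 7 mm each and the ledges ramp down 6 mm as a lead-in. The rails run 150 mm inwards.
- stop: Fixed upright grey bar, 34 mm wide, from 20 to 205 mm above the rack's origin, behind the column at rack x +72, y +75 mm. Origin: centre line of its front face, at the rack's origin height; axes as the rack. A hard black rubber pad (26 mm wide, all levels) stands in front of it on two screws, 4 to 27 mm out: hand-set and not measured, so feel for it. It does not yield.
- shelf_low: A loaded loose tray without tongue or fin (120 x 118 mm plate, tubes on the middle, tops 36 mm above the underside), 0.45 kg, on the lowest rails of one of the two columns; which one varies. Its front edge is about level with the rail ends. Origin: centre of its underside.
- shelf_high: A second such tray, lying on the highest rails of the other column. Origin: centre of its underside.
- tube_stand: Purple stand with capped tubes on the bench, 70 x 130 mm, 110 mm high; a bystander. Origin: centre of its underside.
- reagent: Closed bottle on the bench, 70 mm across, 150 mm high; a bystander. Origin: centre of its underside.
Mind the look-alikes: they are no part of the job. Leave any red look-alike of the shelf_high alone.

How it is judged:
By the outcome, as a careful person would: the job done as asked, in the order asked, and still so for the second after the job is handed in, with the robot touching nothing.
It also fails if it takes over 58 s, if anything falls off the work surface, if the arm or the gripper's body presses on something with over 40 N, if the wrist force passes 120 N, or if a joint passes its speed limit or range.

## Working session

There is one attempt and no reset: what is moved stays moved. The work goes in short steps, Python scripts to look and compute and a tool call to move; the robot and the scene stay as the last step left them, time stands still between calls to the robot, and variables do not carry over. Pictures are saved under pics/ and viewed, at most 10 in all, crops included, and the job is handed in when it is done.

Besides the shell and the picture viewer there is one more tool, called after ">>>" in YAML: its name, and indented under it one key for each argument. step_arm: Moves the arm, as the interface text tells. Its arguments: {"type":"object","properties":{"moves":{"type":"array","items":{"type":"array","items":{"type":"number"}}},"grip_force":{"type":"number"}},"required":["moves"]}

```bash
mkdir -p pics; cat > h.py <<'E'
import numpy as np, cv2
from bench import r
from scipy.spatial.transform import Rotation as R
def cloud(f):
    K=f["mtx"];d=f["depth"];h,w=d.shape;u,v=np.meshgrid(np.arange(w),np.arange(h))
    c=np.stack([(u-K[0,2])/K[0,0]*d,(v-K[1,2])/K[1,1]*d,d],-1)
    M=R.from_rotvec(np.ravel(f["rvec"])).as_matrix()
    P=(c-np.ravel(f["tvec"]))@M; P[d==0]=np.nan
    return P
def save(f,n): cv2.imwrite(n,f["image"][...,::-1])
E
python3 - <<'E'
from h import *
o=r.get_obs();print({k:np.round(v,3) for k,v in o.items()})
for n in("top","side"):
    f=r.grab_frame(n);save(f,f"pics/{n}0.png");np.savez(f"{n}0.npz",**f)
    print(n,np.round(-R.from_rotvec(np.ravel(f["rvec"])).as_matrix().T@np.ravel(f["tvec"]),3),f["mtx"][0,0],(f["depth"]==0).mean())
E
```

```text
{'clock': np.float64(0.0), 'joints': array([ 1.058,  0.478,  0.022,  1.556, -0.012,  1.109, -0.083]), 'qvel': array([-0.001, -0.   ,  0.   ,  0.001,  0.001, -0.001,  0.001]), 'tau': array([-1.0000e-03, -5.9646e+01,  1.6080e+00, -2.8119e+01,  1.3000e-02,
        9.0000e-03, -0.0000e+00]), 'tcp_pos': array([ 0.266, -0.62 ,  0.23 ]), 'orientation': array([-3.076e+00, -6.310e-01,  1.000e-03]), 'contact_force': array([-0.208,  1.533,  0.49 ]), 'moment': array([-0.013,  0.046, -0.039]), 'gripper_force': np.float64(0.0), 'grip_width': np.float64(0.085)}
top [ 0.495 -0.065  1.326] 391.652912765686 0.003775510204081633
side [-0.061  0.957  1.278] 517.8230496441323 0.003813775510204082
```

View pics/top0.png

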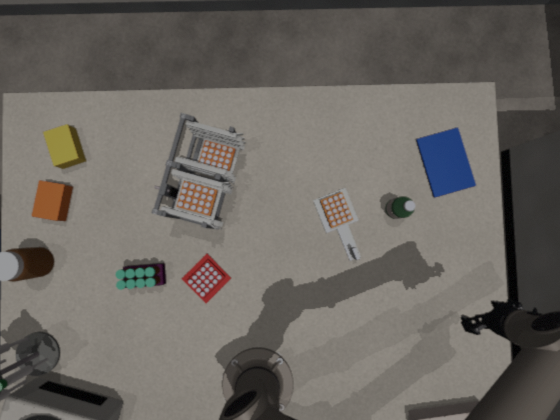

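View pics/side0.png

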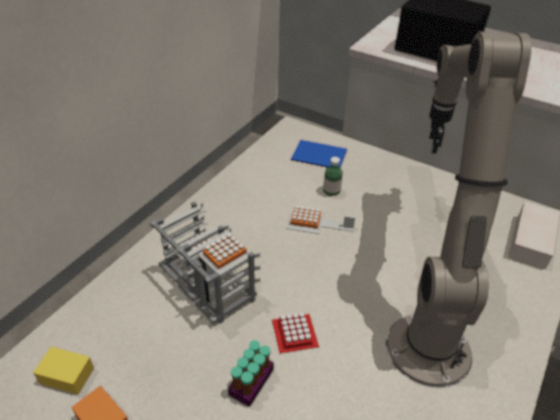

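Top view: the rack is around (200,175) with its mouth to the right, the stop at (172,190), the tray at (336,210) with its fin at (352,250), and the bottle at (402,207). The red decoy is at (206,278) and the tube stand at (140,275). Next I measure the heights.

```bash
python3 - <<'E'
from h import *
f=dict(np.load("top0.npz"));P=cloud(f)
for v,u in [(198,197),(155,217),(210,336),(250,352),(300,350),(232,343),(190,172),(193,168),(130,195),(122,215),(172,195),(178,200),(222,195),(207,402),(275,140)]:
    print((u,v),np.round(P[v,u],3))
a=cv2.resize(f["image"][100:240,140:270],None,fx=4,fy=4,interpolation=cv2.INTER_CUBIC)
cv2.imwrite("pics/c1.png",a[...,::-1])
a=cv2.convertScaleAbs(cv2.resize(f["image"][180:270,300:420],None,fx=6,fy=6,interpolation=cv2.INTER_CUBIC),alpha=1.2)
cv2.imwrite("pics/c2.png",a[...,::-1])
E
```

```text
(197, 198) [0.603 0.15  0.202]
(217, 155) [0.748 0.104 0.095]
(336, 210) [ 0.566 -0.277  0.033]
(352, 250) [ 0.433 -0.324  0.038]
(350, 300) [ 0.264 -0.318 -0.001]
(343, 232) [ 0.493 -0.302  0.004]
(172, 190) [0.627 0.22  0.204]
(168, 193) [0.622 0.238 0.181]
(195, 130) [0.817 0.164 0.141]
(215, 122) [ 0.883  0.123 -0.004]
(195, 172) [ 0.711  0.194 -0.002]
(200, 178) [0.661 0.141 0.198]
(195, 222) [0.54  0.19  0.033]
(402, 207) [ 0.565 -0.466  0.125]
(140, 275) [0.379 0.346 0.109]
```

View pics/c1.png

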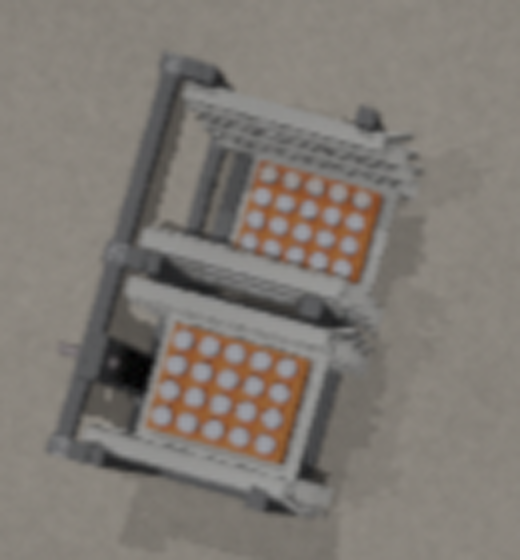

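View pics/c2.png

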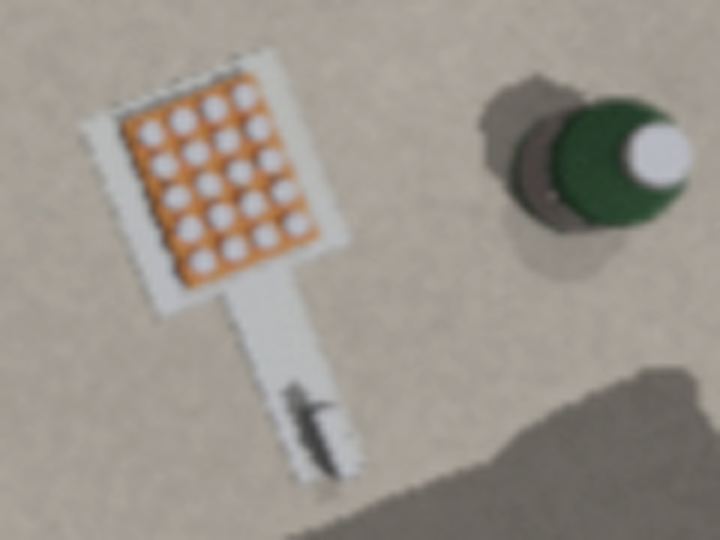

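The tops of the near column's tray are at z≈0.20, so it is the high one. The low tray is in the far column at z≈0.095. The pad is in the near column (crop 1, (120,360)), so the target is that column's lowest rails. Crop 2 shows the tray plate with the fin at about (312,430). Next I get precise poses.

```bash
cat > m1.py <<'E'
from h import *
f=dict(np.load("top0.npz"));P=cloud(f);I=f["image"].astype(int)
M=R.from_rotvec(np.ravel(f["rvec"])).as_matrix();C=-M.T@np.ravel(f["tvec"]);K=f["mtx"]
def cast(uv,z):
    uv=np.atleast_2d(uv).astype(float);d=np.c_[(uv-K[:2,2])/[K[0,0],K[1,1]],np.ones(len(uv))]@M
    return (C+d*((z-C[2])/d[:,2])[:,None])[:,:2]
# depth offset on bench
b=P[280:330,300:400,2];print("bench z",np.nanmedian(b),np.nanstd(b))
# orange inserts
hsv=cv2.cvtColor(f["image"],cv2.COLOR_RGB2HSV)
org=cv2.inRange(hsv,(5,110,60),(18,255,255))
org=cv2.morphologyEx(org,cv2.MORPH_CLOSE,np.ones((7,7)))
for nm,(u0,v0,u1,v1) in dict(tray=(315,185,365,235),near=(172,174,222,222),far=(195,135,242,174)).items():
    m=np.zeros_like(org);m[v0:v1,u0:u1]=org[v0:v1,u0:u1]
    c=max(cv2.findContours(m,0,cv2.CHAIN_APPROX_NONE)[0],key=cv2.contourArea)
    z=np.nanmedian(P[m>0][:,2]);q=cast(c[:,0],z)
    print(nm,"z",z,np.nanpercentile(P[m>0][:,2],[5,95]),[np.round(x,4) for x in cv2.minAreaRect(q.astype(np.float32))])
# white plate + tongue
reg=np.zeros(org.shape,bool);reg[180:268,305:370]=True
g=I.min(-1);print("bright",g[232,343],np.percentile(g[reg],[10,50,80,90,95]))
z=P[...,2]
pl=reg&((z>0.0025))&(np.abs(z)<.06)
cn=max(cv2.findContours(pl.astype(np.uint8),0,cv2.CHAIN_APPROX_NONE)[0],key=cv2.contourArea)
q=cast(cn[:,0],0.004);print("tray outline",len(q),[np.round(x,4) for x in cv2.minAreaRect(q.astype(np.float32))])
pf=P[reg&(z>0.02)&(z<.07)];pf=pf[pf[:,0]<.48];print("fin pts",len(pf),np.round(np.median(pf,0),4),np.round(pf.min(0),4),np.round(pf.max(0),4))
# rack heights
rp=P[105:235,145:265].reshape(-1,3);h,e=np.histogram(rp[:,2],np.arange(0,.22,.004));print([(round(a,3),int(n)) for a,n in zip(e,h) if n>15])
np.save("rack.npy",rp)
E
python3 m1.py
python3 - <<'E'
from h import *
f=dict(np.load("top0.npz"));P=cloud(f)
g=np.vstack([np.array(f["image"][105:235,145:265])])
z=P[105:235,145:265,2]
a=cv2.applyColorMap(np.uint8(np.clip(np.nan_to_num(z),0,.215)/.215*255),cv2.COLORMAP_JET)
cv2.imwrite("pics/z1.png",cv2.resize(a,None,fx=5,fy=5,interpolation=0))
E
```

```text
bench z -0.0009720015596916964 0.002668035750647137
tray z 0.025932121601109453 [0.01831441 0.03867394] [array([ 0.5685, -0.277 ]), array([0.0964, 0.0767]), np.float64(20.0787)]
near z 0.20795360440302005 [0.20295714 0.21980699] [array([0.6021, 0.1486]), array([0.0993, 0.0762]), np.float64(73.1408)]
far z 0.09881919143635497 [0.09203739 0.11034242] [array([0.7476, 0.1035]), array([0.0984, 0.0702]), np.float64(71.9587)]
bright 152 [108. 125. 129. 148. 152.]
tray outline 388 [array([ 0.5167, -0.2977]), array([0.2523, 0.1285]), np.float64(17.7399)]
fin pts 71 [ 0.4237 -0.3322  0.0537] [ 0.4036 -0.3444  0.0219] [ 0.4431 -0.3213  0.0598]
[(np.float64(0.0), 3493), (np.float64(0.004), 368), (np.float64(0.028), 58), (np.float64(0.032), 236), (np.float64(0.036), 163), (np.float64(0.04), 17), (np.float64(0.064), 35), (np.float64(0.068), 59), (np.float64(0.072), 124), (np.float64(0.076), 99), (np.float64(0.08), 41), (np.float64(0.084), 67), (np.float64(0.088), 74), (np.float64(0.092), 197), (np.float64(0.096), 169), (np.float64(0.1), 57), (np.float64(0.104), 174), (np.float64(0.108), 113), (np.float64(0.116), 24), (np.float64(0.12), 60), (np.float64(0.124), 91), (np.float64(0.128), 50), (np.float64(0.132), 23), (np.float64(0.136), 45), (np.float64(0.14), 100), (np.float64(0.144), 23), (np.float64(0.168), 16), (np.float64(0.172), 42), (np.float64(0.176), 133), (np.float64(0.18), 268), (np.float64(0.184), 344), (np.float64(0.188), 112), (np.float64(0.192), 442), (np.float64(0.196), 588), (np.float64(0.2), 223), (np.float64(0.204), 429), (np.float64(0.208), 329), (np.float64(0.212), 529)]
```

View pics/z1.png

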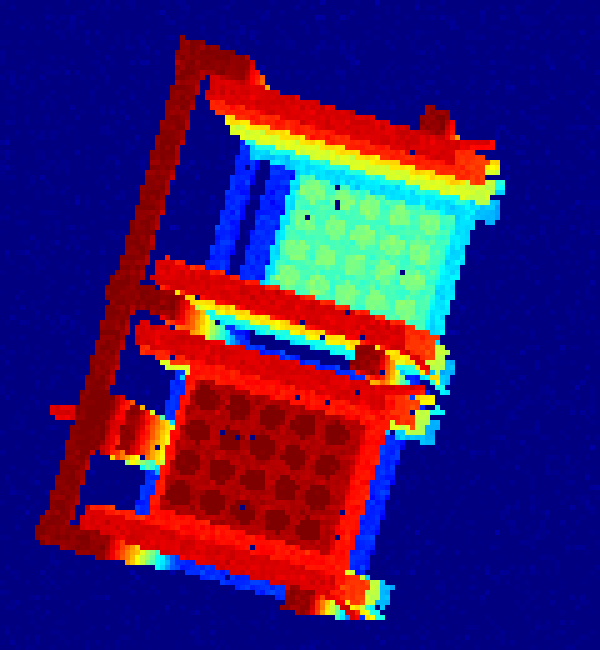

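The depth map shows the rails clearly: near-column rails from (140,335) to (430,400) and from (85,515) to (385,590). Pad at (130,425), rear beam from (190,40) to (50,530). Now I fit the rack frame and the tray axis.

```bash
cat > m2.py <<'E'
from h import *
for n in("top","side"):
    f=dict(np.load(n+"0.npz"));P=cloud(f).reshape(-1,3);P=P[~np.isnan(P[:,0])]
    bn=P[(abs(P[:,0]-.35)<.05)&(abs(P[:,1])<.05)&(abs(P[:,2])<.02)];print(n,"bench",np.round(np.median(bn[:,2]),4))
    rp=P[(abs(P[:,0]-.68)<.22)&(abs(P[:,1]-.15)<.17)&(P[:,2]>.02)]
    tops=rp[(rp[:,2]>.20)]
    yaw=np.radians(73.)
    for it in range(4):
        ex=np.array([np.cos(yaw),np.sin(yaw)]);ey=np.array([-ex[1],ex[0]])
        s=rp[(rp[:,2]>.180)&(rp[:,2]<.206)];x=s[:,:2]@ex;y=s[:,:2]@ey
        # orientation maximising sharpness of y histogram around yaw
        best=max(np.radians(np.arange(-4,4.01,.25))+yaw,key=lambda a:(np.histogram(s[:,:2]@[-np.sin(a),np.cos(a)],np.arange(-1,.2,.004))[0].astype(float)**2).sum())
        yaw=best
        break
    ex=np.array([np.cos(yaw),np.sin(yaw)]);ey=np.array([-ex[1],ex[0]])
    print("yaw",np.degrees(yaw))
    y=s[:,:2]@ey;h,e=np.histogram(y,np.arange(-.85,-.3,.005));print([(round(a,3),int(k)) for a,k in zip(e,h) if k>3])
    t=rp[(rp[:,2]>.206)];x=t[:,:2]@ex;h,e=np.histogram(x,np.arange(.1,.6,.005));print("top x",[(round(a,3),int(k)) for a,k in zip(e,h) if k>3])
    x=s[:,:2]@ex;h,e=np.histogram(x,np.arange(.1,.6,.005));print("rail x",[(round(a,3),int(k)) for a,k in zip(e,h) if k>3])
    # tray
    tp=P[(abs(P[:,0]-.5)<.15)&(abs(P[:,1]+.3)<.11)&(P[:,2]>.0025)&(P[:,2]<.065)&(P[:,1]>-.39)]
    fin=tp[(tp[:,2]>.045)];print("fin",len(fin),np.round(fin.mean(0),4),np.round(fin.min(0),4),np.round(fin.max(0),4))
    ins=tp[(tp[:,2]>.015)&(tp[:,0]>.49)];print("ins rect",[np.round(v,4) for v in cv2.minAreaRect(ins[:,:2].astype(np.float32))],np.round(np.percentile(ins[:,2],[10,50,90,97]),4))
    if len(fin)>3:
        c=np.array(cv2.minAreaRect(ins[:,:2].astype(np.float32))[0]);d=c-fin[:,:2].mean(0);print("axis deg",np.degrees(np.arctan2(d[1],d[0])),np.linalg.norm(d),cv2.minAreaRect(fin[:,:2].astype(np.float32)))
    cap=rp[(rp[:,2]>.15)]
E
python3 m2.py
```

```text
top bench -0.0008
yaw 72.5
[(np.float64(-0.755), 7), (np.float64(-0.75), 18), (np.float64(-0.745), 72), (np.float64(-0.74), 89), (np.float64(-0.735), 131), (np.float64(-0.73), 74), (np.float64(-0.635), 41), (np.float64(-0.63), 95), (np.float64(-0.625), 88), (np.float64(-0.62), 94), (np.float64(-0.615), 8), (np.float64(-0.61), 7), (np.float64(-0.605), 7), (np.float64(-0.6), 20), (np.float64(-0.595), 73), (np.float64(-0.59), 93), (np.float64(-0.585), 104), (np.float64(-0.58), 93), (np.float64(-0.575), 60), (np.float64(-0.57), 43), (np.float64(-0.565), 30), (np.float64(-0.56), 22), (np.float64(-0.555), 39), (np.float64(-0.55), 44), (np.float64(-0.545), 30), (np.float64(-0.54), 29), (np.float64(-0.535), 64), (np.float64(-0.53), 48), (np.float64(-0.525), 32), (np.float64(-0.52), 29), (np.float64(-0.515), 49), (np.float64(-0.51), 29), (np.float64(-0.505), 22), (np.float64(-0.5), 34), (np.float64(-0.495), 55), (np.float64(-0.49), 72), (np.float64(-0.485), 90), (np.float64(-0.48), 90), (np.float64(-0.475), 97), (np.float64(-0.47), 58), (np.float64(-0.465), 10), (np.float64(-0.46), 7)]
top x 
[... 4575 characters left out ...]
7), 104), (np.float64(0.375), 90), (np.float64(0.38), 33), (np.float64(0.385), 21), (np.float64(0.39), 50), (np.float64(0.395), 57), (np.float64(0.4), 52), (np.float64(0.405), 23), (np.float64(0.41), 5), (np.float64(0.42), 12), (np.float64(0.425), 53), (np.float64(0.43), 9), (np.float64(0.435), 6), (np.float64(0.44), 4), (np.float64(0.445), 5)]
fin 57 [ 0.4192 -0.3299  0.0534] [ 0.3976 -0.3472  0.045 ] [ 0.4391 -0.317   0.0639]
ins rect [array([ 0.5648, -0.277 ]), array([0.1003, 0.0893]), np.float64(20.7382)] [0.0203 0.0291 0.0377 0.0402]
axis deg 19.9789446106974 0.15493326452354367 ((0.42047151923179626, -0.33184775710105896), (0.0386260487139225, 0.025790467858314514), 23.378612518310547)
```

```bash
cat >> h.py <<'E'
def go(p,yaw):
    o=r.get_obs();A=R.from_rotvec(o["orientation"])
    a=np.radians(yaw);T=R.from_matrix(np.array([[np.cos(a),np.sin(a),0],[np.sin(a),-np.cos(a),0],[0,0,-1]]).astype(float))
    print("t",round(float(o["clock"]),2),"tcp",np.round(o["tcp_pos"],4),"yaw",np.round(np.degrees(np.arctan2(*A.as_matrix()[1::-1,0])),2),"F",np.round(o["contact_force"],1),"w",round(float(o["grip_width"]),4),round(float(o["gripper_force"]),1))
    print(" ->shift mm",np.round(1000*A.inv().apply(np.array(p)-o["tcp_pos"]),1),"turn",np.round((A.inv()*T).as_rotvec(),4))
E
python3 - <<'E'
from h import *
go((.417,-.335,.12),20);go((.417,-.335,.019),20)
for n in("top","side"):
    f=dict(np.load(n+"0.npz"));P=cloud(f);hsv=cv2.cvtColor(f["image"],cv2.COLOR_RGB2HSV)
    m=cv2.inRange(hsv,(5,110,60),(18,255,255))>0;p=P[m]
    for c in((.568,-.28),(.602,.1486),(.7476,.1035)):
        q=p[np.linalg.norm(p[:,:2]-c,axis=1)<.06];print(n,c,len(q),np.round(np.nanpercentile(q[:,2],[25,50,75]),4))
E
```

```text
t 0.1 tcp [ 0.2656 -0.62    0.2304] yaw 23.19 F [-0.3  0.3  0.6] w 0.0852 0.0
 ->shift mm [ 251.4 -202.1  110.7] turn [-0.0017  0.0002  0.0557]
t 0.1 tcp [ 0.2656 -0.62    0.2304] yaw 23.19 F [-0.3  0.3  0.6] w 0.0852 0.0
 ->shift mm [ 251.4 -202.   211.7] turn [-0.0017  0.0002  0.0557]
top (0.568, -0.28) 211 [0.0207 0.0228 0.0252]
top (0.602, 0.1486) 358 [0.204  0.2056 0.2068]
top (0.7476, 0.1035) 234 [0.094  0.0955 0.0973]
side (0.568, -0.28) 140 [0.0143 0.0203 0.0247]
side (0.602, 0.1486) 254 [0.197  0.2027 0.2055]
side (0.7476, 0.1035) 0 nan
  return np.nanmean(a, axis, out=out, keepdims=keepdims)
```

>>> step_arm:
  moves:
    - [40,-32,20,0,0,0.01,50]
    - [80,-64,40,0,0,0.02,50]
    - [120,-96,60,0,0,0.03,50]
    - [155,-125,75,0,0,0.04,50]
    - [190,-153,90,0,0,0.05,50]
    - [222,-178,103,0,0,0.056,50]
    - [245,-197,111,0,0,0.056,50]
    - [251.4,-202,111,0,0,0.056,50]

```text
clock: 0.9
tcp_pos: [0.4187, -0.3306, 0.1187]
orientation: [-3.088, -0.555, 0.002]
contact_force: [0.1, 0.5, -0.0]
grip_width: 0.0501
gripper_force: 0.0
```

```bash
python3 - <<'E'
from h import *
f=r.grab_frame("top");P=cloud(f).reshape(-1,3)
go((.417,-.335,.019),20)
a=cv2.resize(f["image"][190:300,300:420],None,fx=5,fy=5,interpolation=cv2.INTER_CUBIC)
b=r.grab_frame("side")["image"];b=cv2.resize(b[130:290,250:430],None,fx=3,fy=3,interpolation=cv2.INTER_CUBIC)
cv2.imwrite("pics/g1.png",b[...,::-1])
E
```

```text
t 0.95 tcp [ 0.4189 -0.3318  0.1195] yaw 20.31 F [0.3 0.1 1. ] w 0.05 0.0
 ->shift mm [ -2.9   2.6 100.5] turn [-0.0026  0.      0.0054]
```

View pics/g1.png

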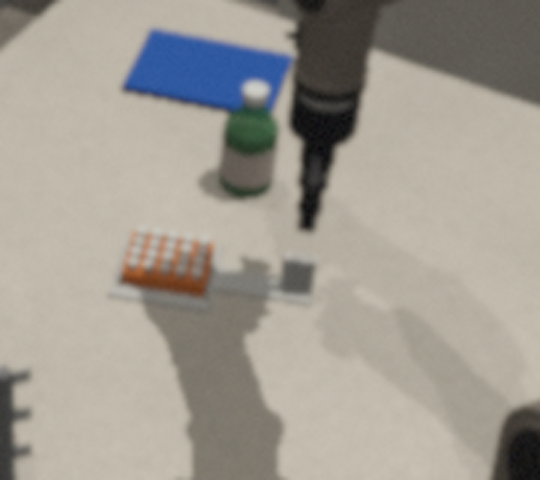

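The fingers hang above the fin (298,275). I descend, let the arm settle, then check.

>>> step_arm:
  moves:
    - [0,0,20,0,0,0,50]
    - [0,0,45,0,0,0,50]
    - [0,0,65,0,0,0,50]
    - [0,0,80,0,0,0,50]
    - [0,0,92,0,0,0,50]
    - [0,0,99,0,0,0,50]
    - [0,0,99,0,0,0,50]
    - [0,0,99,0,0,0,50]

```text
clock: 1.8
tcp_pos: [0.4176, -0.3364, 0.0218]
orientation: [3.093, 0.544, 0.001]
contact_force: [-0.1, 0.1, 1.4]
grip_width: 0.05
gripper_force: 0.0
```

```bash
python3 -c "
from h import *
go((.417,-.335,.019),20)"
```

```text
t 1.8 tcp [ 0.4176 -0.3364  0.0218] yaw 19.96 F [-0.1  0.1  1.4] w 0.05 0.0
 ->shift mm [-0.  -1.5  2.8] turn [ 0.0008 -0.0003 -0.0008]
```

>>> step_arm:
  moves:
    - [0,-1,2.5,0,0,0,50]
    - [0,-1,2.5,0,0,0,30]
    - [0,-1,2.5,0,0,0,18]
    - [0,-1,2.5,0,0,0,8]
    - [0,-1,2.5,0,0,0,4]
    - [0,-1,2.5,0,0,0,2]
    - [0,-1,2.5,0,0,0,2]
    - [0,-1,2.5,0,0,0,2]
  grip_force: 100

```text
clock: 2.6
tcp_pos: [0.4172, -0.3348, 0.0193]
orientation: [3.094, 0.546, 0.0]
contact_force: [-0.6, 1.3, 6.3]
grip_width: 0.0111
gripper_force: 98.0
```

```bash
python3 -c "
from h import *
go((.417,-.335,.1),20)"
```

```text
t 2.6 tcp [ 0.4172 -0.3348  0.0193] yaw 20.02 F [-0.6  1.3  6.3] w 0.0111 98.0
 ->shift mm [ -0.3   0.2 -80.7] turn [ 0.0002 -0.0002  0.0003]
```

>>> step_arm:
  moves:
    - [0,0,-5,0,0,0,2]
    - [0,0,-15,0,0,0,2]
    - [0,0,-30,0,0,0,2]
    - [0,0,-48,0,0,0,2]
    - [0,0,-65,0,0,0,2]
    - [0,0,-78,0,0,0,2]
    - [0,0,-85,0,0,0,2]
    - [0,0,-85,0,0,0,2]

```text
clock: 3.4
tcp_pos: [0.4174, -0.3352, 0.1048]
orientation: [3.093, 0.545, 0.002]
contact_force: [1.4, 0.1, -2.5]
grip_width: 0.0108
gripper_force: 97.3
```

```bash
cat > m3.py <<'E'
from h import *
# tray in hand: pitch and lateral offset, in the tool's own axes
o=r.get_obs();t=np.array(o["tcp_pos"]);A=R.from_rotvec(o["orientation"]).as_matrix();X=A[:2,0]/np.linalg.norm(A[:2,0]);Y=np.array([-X[1],X[0]])
for n in("top","side"):
    f=r.grab_frame(n);P=cloud(f).reshape(-1,3);hs=cv2.cvtColor(f["image"],cv2.COLOR_RGB2HSV).reshape(-1,3)
    d=P[:,:2]-t[:2];x=d@X;y=d@Y;z=P[:,2]-t[2]
    k=(x>.085)&(x<.23)&(abs(y)<.075)&(z>-.04)&(z<.03);
    org=k&(hs[:,0]>=5)&(hs[:,0]<=18)&(hs[:,1]>110)
    pl=k&(z<-.005)&(hs[:,1]<80)
    c=np.polyfit(x[org],z[org],1);roll=np.polyfit(y[org],z[org],1)
    print(n,"org",org.sum(),"pitch slope",np.round(c[0],4),"z@.16 %.4f"%np.polyval(c,.16),"roll",np.round(roll[0],4))
    print("  insert rect",[np.round(v,4) for v in cv2.minAreaRect(np.c_[x,y][org].astype(np.float32))])
    if pl.sum()>30:
        print("  plate n",pl.sum(),"fit z=a x+b y+c",np.round(np.linalg.lstsq(np.c_[x[pl]-.16,y[pl],np.ones(pl.sum())],z[pl],rcond=None)[0],4),"x max",np.round(np.percentile(x[pl],98),4),"y",np.round(np.percentile(y[pl],[1,99]),4))
E
python3 m3.py; python3 -c "
from h import *
go((.507,-.16,.1),72.75)"
```

```text
top org 280 pitch slope -0.002 z@.16 0.0021 roll -0.0796
  insert rect [array([0.1608, 0.0003]), array([0.098 , 0.0741]), np.float64(0.9152)]
  plate n 627 fit z=a x+b y+c [-0.0022 -0.0002 -0.0167] x max 0.2199 y [-0.0614  0.0558]
side org 180 pitch slope -0.0189 z@.16 -0.0018 roll -0.1405
  insert rect [array([0.1577, 0.018 ]), array([0.0996, 0.0581]), np.float64(7.4272)]
  plate n 291 fit z=a x+b y+c [-0.0085  0.0103 -0.0169] x max 0.2167 y [-0.0582  0.0636]
t 3.5 tcp [ 0.4167 -0.3346  0.1034] yaw 19.99 F [ 0.1  0.5 -2.6] w 0.0109 97.4
 ->shift mm [ 144.6 -133.2    3.4] turn [-8.000e-04  2.000e-04 -9.209e-01]
```

The tray hangs level and straight in the grip. I swing it to the front of the mouth.

>>> step_arm:
  moves:
    - [8,-7,2,0,0,-0.05,2]
    - [22,-20,3,0,0,-0.14,2]
    - [38,-35,3,0,0,-0.24,2]
    - [55,-50,3,0,0,-0.34,2]
    - [72,-66,3,0,0,-0.45,2]
    - [88,-81,3,0,0,-0.55,2]
    - [104,-95,3,0,0,-0.65,2]
    - [118,-108,3,0,0,-0.74,2]

```text
clock: 4.3
tcp_pos: [0.4914, -0.1908, 0.1]
orientation: [-2.68, -1.637, 0.0]
contact_force: [-0.2, 1.2, -3.8]
grip_width: 0.0113
gripper_force: 97.3
```

```bash
python3 -c "
from h import *
go((.5063,-.1635,.0965),72.75)"
```

```text
t 4.3 tcp [ 0.4914 -0.1908  0.1   ] yaw 62.83 F [-0.2  1.2 -3.8] w 0.0113 97.3
 ->shift mm [31.1  0.8  3.5] turn [-0.0012 -0.0006 -0.1732]
```

>>> step_arm:
  moves:
    - [6,0,1,0,0,-0.06,2]
    - [14,0,2,0,0,-0.12,2]
    - [22,0.5,3,0,0,-0.16,2]
    - [28,0.5,3,0,0,-0.173,2]
    - [30,1,3,0,0,-0.173,2]
    - [31,1,3,0,0,-0.173,2]
    - [31,1,3,0,0,-0.173,2]

```text
clock: 5.0
tcp_pos: [0.5063, -0.1662, 0.0978]
orientation: [2.537, 1.852, -0.0]
contact_force: [0.5, 0.1, -2.3]
grip_width: 0.011
gripper_force: 97.4
```

```bash
cat > m4.py <<'E'
from h import *
# plate of held tray vs rails of near column, both in rack axes (yaw 72.75)
a=np.radians(72.75);ex=np.array([np.cos(a),np.sin(a)]);ey=np.array([-ex[1],ex[0]])
o=r.get_obs();t=np.array(o["tcp_pos"]);tx=t[:2]@ex;ty=t[:2]@ey;print("tcp rack",np.round([tx,ty,t[2]],4))
for n in("top","side"):
    f=r.grab_frame(n);P=cloud(f).reshape(-1,3);x=P[:,:2]@ex;y=P[:,:2]@ey;z=P[:,2]
    pl=(x>tx+.1)&(x<tx+.235)&(abs(y-ty)<.075)&(abs(z-t[2]+.0165)<.008)
    q=np.c_[x,y][pl]
    mid=[];
    for s in np.arange(tx+.105,tx+.205,.01):
        k=abs(q[:,0]-s)<.006
        if k.sum()>4: mid.append((s,q[k,1].min(),q[k,1].max()))
    mid=np.array(mid);c=np.polyfit(mid[:,0],mid[:,1:],1)
    print(n,"plate",pl.sum(),"edge slopes",np.round(c[0],3),"edges y",np.round(np.median(mid[:,1:],0),4),"mid",np.round(np.median(mid[:,1:],0).mean(),4),"xmax",np.round(np.percentile(q[:,0],99),4),"z fit",np.round(np.polyfit(q[:,0]-tx-.16,z[pl],1),4))
    k=(x>tx+.24)&(x<.36)&(abs(y+.532)<.09)
    rr=k&(z>.183)&(z<.206)
    ed=[]
    for s in np.arange(.285,.36,.01):
        w=k&(abs(x-s)<.006)&(z>.18);
        if w.sum()>5: ed.append((s,y[w].min(),y[w].max()))
    ed=np.array(ed);print("  rail outer edges",np.round(np.median(ed[:,1:],0),4),"mid",np.round(np.median(ed[:,1:],0).mean(),4),"slopes",np.round(np.polyfit(ed[:,0],ed[:,1:],1)[0],3))
    lo=k&(x<.31)&(z>.05)&(z<.10);h,e=np.histogram(z[lo],np.arange(.05,.1,.003));print("  low z",[(round(u,3),int(v)) for u,v in zip(e,h) if v])
    save(f,f"pics/{n}_m4.png")
E
python3 m4.py
python3 -c "
import cv2;a=cv2.imread('pics/top_m4.png');b=cv2.imread('pics/side_m4.png')
import numpy as np
A=cv2.resize(a[150:290,160:300],(560,560),interpolation=2);B=cv2.resize(b[180:340,140:380],(600,400),interpolation=2)
cv2.imwrite('pics/mA.png',B)"
```

```text
tcp rack [-0.0086 -0.5328  0.0978]
top plate 574 edge slopes [-0.004 -0.004] edges y [-0.5958 -0.4788] mid -0.5373 xmax 0.2084 z fit [-0.0056  0.081 ]
  rail outer edges [-0.6216 -0.4687] mid -0.5452 slopes [-0.002 -0.095]
  low z [(np.float64(0.053), 1), (np.float64(0.059), 2), (np.float64(0.062), 5), (np.float64(0.065), 15), (np.float64(0.068), 9), (np.float64(0.071), 6), (np.float64(0.074), 4), (np.float64(0.077), 3), (np.float64(0.08), 3), (np.float64(0.083), 6), (np.float64(0.086), 9), (np.float64(0.089), 1), (np.float64(0.092), 1)]
side plate 318 edge slopes [-0.305 -0.03 ] edges y [-0.5907 -0.4728] mid -0.5317 xmax 0.209 z fit [-0.0095  0.0821]
  rail outer edges [-0.6216 -0.4616] mid -0.5416 slopes [ 0.011 -0.096]
  low z [(np.float64(0.05), 4), (np.float64(0.053), 5), (np.float64(0.056), 5), (np.float64(0.059), 3), (np.float64(0.062), 3), (np.float64(0.065), 8), (np.float64(0.068), 9), (np.float64(0.071), 9), (np.float64(0.074), 9), (np.float64(0.077), 17), (np.float64(0.08), 12), (np.float64(0.083), 24), (np.float64(0.086), 22), (np.float64(0.089), 8), (np.float64(0.092), 7), (np.float64(0.095), 2)]
```

View pics/mA.png

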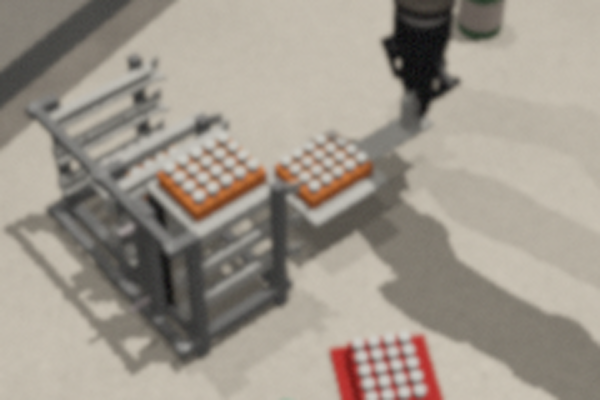

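The side view shows the tray level and in front of the near column's lowest rails. Mid-edge readings need one cleaner rail fit.

```bash
python3 - <<'E'
from h import *
a=np.radians(72.75);ex=np.array([np.cos(a),np.sin(a)]);ey=np.array([-ex[1],ex[0]])
for n in("top","side"):
    P=cloud(dict(np.load(n+"0.npz"))).reshape(-1,3);x=P[:,:2]@ex;y=P[:,:2]@ey;z=P[:,2]
    cs=[]
    for c in(-.532-.055,-.532+.055,-.682-.055,-.682+.055):
        k=(abs(y-c)<.03)&(z>.1905)&(z<.203)&(x>.285)&(x<.40)&(abs(y+.532 if c>-.64 else y+.682)>.045)
        p=np.polyfit(x[k]-.34,y[k],1);cs.append(p[1]);print(n,c,k.sum(),"slope deg",np.round(np.degrees(p[0]),2),"y",np.round(p[1],4),"pct",np.round(np.percentile(y[k],[3,97]),4),"z",np.round(np.median(z[k]),4))
    print("mid near",(cs[0]+cs[1])/2,"far",(cs[2]+cs[3])/2)
E
```

```text
top -0.5870000000000001 202 slope deg -1.3 y -0.5887 pct [-0.5996 -0.5815] z 0.1963
top -0.47700000000000004 196 slope deg 1.1 y -0.4751 pct [-0.4819 -0.4684] z 0.1964
top -0.7370000000000001 200 slope deg -0.7 y -0.7383 pct [-0.7452 -0.7316] z 0.1967
top -0.627 205 slope deg 2.15 y -0.6245 pct [-0.6318 -0.6128] z 0.1964
mid near -0.5319289708421675 far -0.6813916713697785
side -0.5870000000000001 208 slope deg 4.58 y -0.5944 pct [-0.6165 -0.5785] z 0.1961
side -0.47700000000000004 211 slope deg 0.98 y -0.4688 pct [-0.4861 -0.4526] z 0.1966
side -0.7370000000000001 138 slope deg 1.64 y -0.7352 pct [-0.7431 -0.7274] z 0.1959
side -0.627 163 slope deg -0.96 y -0.6187 pct [-0.6283 -0.6015] z 0.1962
mid near -0.5316232459052084 far -0.6769496807540276
```

>>> step_arm:
  moves:
    - [2,-1,1,0,0,-0.003,2]
    - [7,-2.5,2,0,0,-0.007,2]
    - [14,-2.5,2,0,0,-0.007,2]
    - [21,-2.5,2,0,0,-0.007,2]
    - [28,-2.5,2,0,0,-0.007,2]
    - [34,-2.5,2,0,0,-0.007,2]
    - [39,-2.5,2,0,0,-0.007,2]
    - [39,-2.5,2,0,0,-0.007,2]

```text
clock: 5.9
tcp_pos: [0.5162, -0.127, 0.0959]
orientation: [-2.529, -1.864, -0.001]
contact_force: [-0.3, -0.2, -3.6]
grip_width: 0.0108
gripper_force: 97.4
```

```bash
python3 m4.py 2>&1 | grep -v -e rail -e low; python3 -c "
from h import *
go((.5063,-.1635,.0965),73.05)
import cv2;a=cv2.imread('pics/top_m4.png');b=cv2.imread('pics/side_m4.png')
A=cv2.resize(a[150:250,155:285],(650,500),interpolation=2)
cv2.imwrite('pics/mB.png',A)"
```

```text
tcp rack [ 0.0318 -0.5306  0.0959]
top plate 577 edge slopes [0.006 0.001] edges y [-0.5925 -0.475 ] mid -0.5338 xmax 0.2502 z fit [-0.0033  0.0791]
side plate 281 edge slopes [0.866 0.011] edges y [-0.5864 -0.4691] mid -0.5277 xmax 0.2604 z fit [0.001  0.0801]
t 6.0 tcp [ 0.5158 -0.1282  0.0958] yaw 72.71 F [ 0.7 -0.6 -2. ] w 0.0112 97.4
 ->shift mm [-36.6   1.5  -0.7] turn [ 0.      0.0002 -0.006 ]
```

View pics/mB.png

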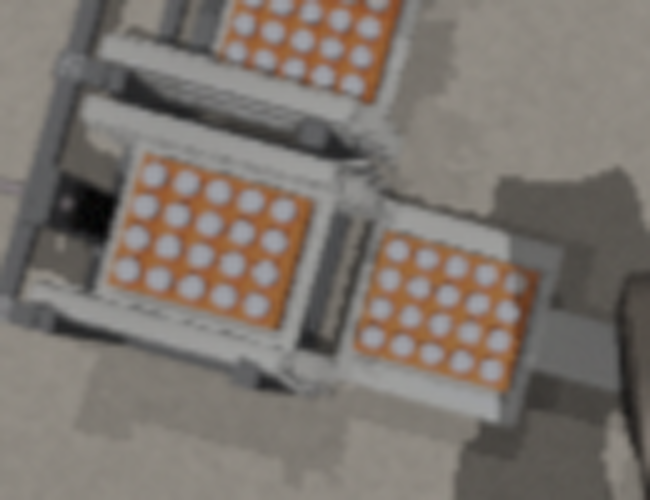

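The plate (edge at about (360,290)) is centred on the flares (330–370, 180–370). I advance slowly and watch the force.

>>> step_arm:
  moves:
    - [3,0,0.5,0,0,-0.003,2]
    - [7,0,0.5,0,0,-0.003,2]
    - [11,0,0.5,0,0,-0.003,2]
    - [15,0,0.5,0,0,-0.003,2]
    - [19,0,0.5,0,0,-0.003,2]
    - [23,0,0.5,0,0,-0.003,2]
    - [26,0,0.5,0,0,-0.003,2]

```text
clock: 6.7
tcp_pos: [0.5236, -0.1028, 0.0953]
orientation: [-2.527, -1.866, -0.0]
contact_force: [0.8, -0.6, -2.5]
grip_width: 0.0109
gripper_force: 97.4
```

>>> step_arm:
  moves:
    - [4,0,0,0,0,0,2]
    - [8,0,0,0,0,0,2]
    - [12,0,0,0,0,0,2]
    - [16,0,0,0,0,0,2]
    - [20,0,0,0,0,0,2]
    - [24,0,0,0,0,0,2]
    - [28,0,0,0,0,0,2]
    - [28,0,0,0,0,0,2]

```text
clock: 7.5
tcp_pos: [0.532, -0.0757, 0.0953]
orientation: [-2.526, -1.867, -0.001]
contact_force: [-0.2, 0.3, -3.8]
grip_width: 0.0108
gripper_force: 97.4
```

```bash
python3 -c "
from h import *
a=np.radians(72.75);ex=np.array([np.cos(a),np.sin(a)]);ey=np.array([-ex[1],ex[0]])
o=r.get_obs();t=o['tcp_pos'];F=o['contact_force'];print(t[:2]@ex,t[:2]@ey,t[2],'F',F[:2]@ex,F[:2]@ey,F[2],'M',o['moment'])"
```

```text
0.08550045961360317 -0.5304831062889561 0.09533904993516053 F 0.2115310043954477 0.25926834769609497 -3.7802039750549663 M [-0.34148258  0.14520161  0.0306161 ]
```

>>> step_arm:
  moves:
    - [5,0,0,0,0,0,2]
    - [10,0,0,0,0,0,2]
    - [15,0,0,0,0,0,2]
    - [20,0,0,0,0,0,2]
    - [25,0,0,0,0,0,2]
    - [30,0,0,0,0,0,2]
    - [35,0,0,0,0,0,2]
    - [39,0,0,0,0,0,2]

```text
clock: 8.3
tcp_pos: [0.5434, -0.0387, 0.0953]
orientation: [-2.527, -1.866, -0.0]
contact_force: [-0.9, -0.0, -2.5]
grip_width: 0.0107
gripper_force: 97.4
```

```bash
cat > q.py <<'E'
from h import *
a=np.radians(72.75);ex=np.array([np.cos(a),np.sin(a)]);ey=np.array([-ex[1],ex[0]])
o=r.get_obs();t=o['tcp_pos'];F=o['contact_force'];A=R.from_rotvec(o["orientation"]).as_matrix()
print("rack xyz",np.round([t[:2]@ex,t[:2]@ey,t[2]],4),'yaw',np.round(np.degrees(np.arctan2(A[1,0],A[0,0])),2),"tilt",np.round(A[2,:2],4),'F',np.round([F[:2]@ex,F[:2]@ey,F[2]],2),'M',np.round(o['moment'],2),np.round(o["clock"],2))
E
python3 q.py
```

```text
rack xyz [ 0.1242 -0.5304  0.0953] yaw 72.89 tilt [0.0001 0.    ] F [-0.32  0.89 -2.49] M [-0.36  0.14 -0.05] 8.3
```

>>> step_arm:
  moves:
    - [5,0,0,0,0,0,2]
    - [10,0,0,0,0,0,2]
    - [15,0,0,0,0,0,2]
    - [20,0,0,0,0,0,2]
    - [25,0,0,0,0,0,2]
    - [30,0,0,0,0,0,2]
    - [34,0,0,0,0,0,2]
    - [36,0,0,0,0,0,2]

```text
clock: 9.1
tcp_pos: [0.554, -0.0042, 0.0953]
orientation: [-2.527, -1.866, -0.0]
contact_force: [0.2, 0.4, -3.8]
grip_width: 0.0108
gripper_force: 97.4
```

```bash
python3 q.py
```

```text
rack xyz [ 0.1602 -0.5303  0.0953] yaw 72.9 tilt [ 0.0002 -0.    ] F [ 0.41 -0.05 -3.83] M [-0.4   0.06 -0.05] 9.1
```

>>> step_arm:
  moves:
    - [0,0,0.3,0,0,0,2]
    - [0,0,0.6,0,0,0,2]
    - [0,0,0.9,0,0,0,2]
    - [0,0,1.2,0,0,0,2]
    - [0,0,1.2,0,0,0,2]
    - [0,0,1.2,0,0,0,2]

```text
clock: 9.7
tcp_pos: [0.5538, -0.0049, 0.0941]
orientation: [2.528, 1.866, -0.0]
contact_force: [-0.2, -0.2, -3.8]
grip_width: 0.0106
gripper_force: 97.4
```

```bash
python3 q.py
```

```text
rack xyz [ 0.1595 -0.5304  0.0941] yaw 72.86 tilt [-0.  0.] F [-0.23  0.11 -3.84] M [-0.45  0.09 -0.01] 9.7
```

>>> step_arm:
  moves:
    - [0,0,0.3,0,0,0,2]
    - [0,0,0.6,0,0,0,2]
    - [0,0,0.9,0,0,0,2]
    - [0,0,1.2,0,0,0,2]
    - [0,0,1.2,0,0,0,2]

```text
clock: 10.2
tcp_pos: [0.5538, -0.0049, 0.0928]
orientation: [2.528, 1.866, -0.0]
contact_force: [0.2, 0.3, -2.8]
grip_width: 0.0111
gripper_force: 97.4
```

```bash
python3 q.py
```

```text
rack xyz [ 0.1596 -0.5304  0.0928] yaw 72.87 tilt [-0. -0.] F [ 0.34 -0.08 -2.77] M [-0.43  0.15  0.01] 10.2
```

>>> step_arm:
  moves:
    - [0,0,0.3,0,0,0,2]
    - [0,0,0.6,0,0,0,2]
    - [0,0,0.6,0,0,0,2]

```text
clock: 10.5
tcp_pos: [0.5539, -0.0049, 0.0923]
orientation: [2.528, 1.866, 0.0]
contact_force: [-0.2, 0.1, -2.4]
grip_width: 0.0113
gripper_force: 97.4
```

```bash
python3 q.py
```

```text
rack xyz [ 0.1596 -0.5304  0.0923] yaw 72.87 tilt [0.     0.0001] F [-0.    0.22 -2.44] M [-0.32  0.11  0.01] 10.5
```

>>> step_arm:
  moves:
    - [0,0,0.3,0,0,0,2]
    - [0,0,0.6,0,0,0,2]
    - [0,0,0.6,0,0,0,2]

```text
clock: 10.8
tcp_pos: [0.5539, -0.0049, 0.0918]
orientation: [2.528, 1.866, 0.0]
contact_force: [-0.9, -0.6, -1.5]
grip_width: 0.011
gripper_force: 97.6
```

```bash
python3 q.py
```

```text
rack xyz [ 0.1596 -0.5305  0.0918] yaw 72.86 tilt [0.     0.0002] F [-0.86  0.67 -1.54] M [-0.24  0.15  0.04] 10.8
```

Contact with the ledges is building. I creep forward to find the pad.

>>> step_arm:
  moves:
    - [1.5,0,0,0,0,0,2]
    - [3,0,0,0,0,0,2]
    - [4.5,0,0,0,0,0,2]
    - [6,0,0,0,0,0,2]
    - [7.5,0,0,0,0,0,2]
    - [9,0,0,0,0,0,2]
    - [10.5,0,0,0,0,0,2]
    - [12,0,0,0,0,0,2]

```text
clock: 11.6
tcp_pos: [0.5574, 0.0067, 0.0917]
orientation: [2.528, 1.866, 0.0]
contact_force: [-0.6, -1.2, -1.7]
grip_width: 0.0105
gripper_force: 97.6
```

```bash
python3 q.py
```

```text
rack xyz [ 0.1717 -0.5303  0.0917] yaw 72.87 tilt [-0.  0.] F [-1.31  0.19 -1.75] M [-0.3   0.07  0.02] 11.6
```

>>> step_arm:
  moves:
    - [1,0,0,0,0,0,2]
    - [2,0,0,0,0,0,2]
    - [3,0,0,0,0,0,2]
    - [4,0,0,0,0,0,2]

```text
clock: 12.0
tcp_pos: [0.5586, 0.0105, 0.0917]
orientation: [2.528, 1.866, 0.0]
contact_force: [0.6, -1.2, -1.4]
grip_width: 0.0108
gripper_force: 97.6
```

```bash
python3 q.py
```

```text
rack xyz [ 0.1757 -0.5303  0.0917] yaw 72.87 tilt [0.     0.0001] F [-0.97 -0.94 -1.42] M [-0.34  0.05 -0.02] 12.0
```

```bash
python3 - <<'E'
from h import *
a=np.radians(72.75);ex=np.array([np.cos(a),np.sin(a)]);ey=np.array([-ex[1],ex[0]])
for n in("top","side"):
    f=dict(np.load(n+"0.npz"));P=cloud(f).reshape(-1,3);x=P[:,:2]@ex;y=P[:,:2]@ey;z=P[:,2];g=f["image"].max(-1).reshape(-1)
    k=(abs(y+.531)<.013)&(x>.383)&(x<.45)&(z>.05)
    i=np.flatnonzero(k);i=i[np.argsort(x[i])]
    for s in np.arange(.38,.45,.004):
        j=i[(x[i]>=s)&(x[i]<s+.004)]
        if len(j):print(n,round(s,3),len(j),"z",np.round(np.percentile(z[j],[10,50,90]),3),"g",int(np.median(g[j])))
E
```

```text
top 0.392 15 z [0.142 0.171 0.203] g 12
top 0.396 60 z [0.141 0.183 0.211] g 13
top 0.4 9 z [0.21  0.211 0.213] g 29
top 0.408 29 z [0.178 0.197 0.214] g 44
top 0.412 21 z [0.189 0.213 0.217] g 67
top 0.416 14 z [0.214 0.216 0.218] g 90
top 0.42 12 z [0.214 0.216 0.22 ] g 90
top 0.424 12 z [0.212 0.214 0.217] g 90
top 0.428 5 z [0.211 0.214 0.214] g 96
top 0.432 1 z [0.197 0.197 0.197] g 107
top 0.436 3 z [0.195 0.196 0.198] g 110
top 0.44 4 z [0.191 0.193 0.196] g 118
top 0.444 4 z [0.191 0.195 0.197] g 119
top 0.448 2 z [0.195 0.195 0.195] g 121
side 0.396 10 z [0.118 0.21  0.21 ] g 79
side 0.4 52 z [0.073 0.137 0.21 ] g 37
side 0.404 2 z [0.201 0.202 0.203] g 75
side 0.408 1 z [0.213 0.213 0.213] g 91
side 0.412 9 z [0.214 0.216 0.217] g 111
side 0.416 9 z [0.214 0.216 0.218] g 118
side 0.42 95 z [0.066 0.137 0.213] g 54
side 0.424 59 z [0.068 0.128 0.213] g 56
side 0.428 24 z [0.061 0.208 0.214] g 91
side 0.432 6 z [0.057 0.129 0.197] g 103
side 0.436 7 z [0.059 0.192 0.198] g 135
side 0.44 9 z [0.055 0.188 0.193] g 118
side 0.444 4 z [0.062 0.128 0.195] g 118
side 0.448 8 z [0.059 0.125 0.2  ] g 118
```

Vision puts the pad face at ≈0.396, so contact should come within a few mm. I take 1 mm steps.

>>> step_arm:
  moves:
    - [0.5,0,0,0,0,0,2]
    - [1,0,0,0,0,0,2]
    - [1,0,0,0,0,0,2]

```text
clock: 12.3
tcp_pos: [0.5589, 0.0115, 0.0917]
orientation: [-2.528, -1.866, -0.0]
contact_force: [0.2, -0.8, -0.8]
grip_width: 0.0107
gripper_force: 97.6
```

```bash
python3 q.py
```

```text
rack xyz [ 0.1767 -0.5303  0.0917] yaw 72.87 tilt [0.0001 0.0001] F [-0.72 -0.47 -0.84] M [-0.22  0.08  0.03] 12.3
```

>>> step_arm:
  moves:
    - [0.5,0,0,0,0,0,2]
    - [1,0,0,0,0,0,2]
    - [1,0,0,0,0,0,2]

```text
clock: 12.6
tcp_pos: [0.5592, 0.0124, 0.0917]
orientation: [-2.528, -1.866, -0.0]
contact_force: [-1.1, -0.4, -1.3]
grip_width: 0.0111
gripper_force: 97.6
```

```bash
python3 q.py
```

```text
rack xyz [ 0.1777 -0.5303  0.0917] yaw 72.87 tilt [0.0001 0.    ] F [-0.73  0.95 -1.32] M [-0.26  0.06 -0.02] 12.6
```

>>> step_arm:
  moves:
    - [0.5,0,0,0,0,0,2]
    - [1,0,0,0,0,0,2]
    - [1.2,0,0,0,0,0,2]

```text
clock: 12.9
tcp_pos: [0.5595, 0.0135, 0.0917]
orientation: [2.528, 1.866, 0.0]
contact_force: [0.1, -1.8, -1.6]
grip_width: 0.0107
gripper_force: 97.6
```

```bash
python3 q.py
```

```text
rack xyz [ 0.1788 -0.5304  0.0917] yaw 72.87 tilt [-0.      0.0001] F [-1.67 -0.6  -1.62] M [-0.36  0.08 -0.04] 12.9
```

>>> step_arm:
  moves:
    - [0.5,0,0,0,0,0,2]
    - [1,0,0,0,0,0,2]
    - [1.2,0,0,0,0,0,2]

```text
clock: 13.2
tcp_pos: [0.5595, 0.0135, 0.0916]
orientation: [2.528, 1.865, -0.002]
contact_force: [-2.0, -5.2, 0.5]
grip_width: 0.0109
gripper_force: 97.9
```

```bash
python3 q.py
```

```text
rack xyz [ 0.1788 -0.5303  0.0916] yaw 72.83 tilt [-0.0016 -0.0004] F [-5.57  0.33  0.46] M [-1.03  0.28  0.08] 13.2
```

Pad found: the tray stopped and the force is 5.6 N, about 4 N/mm. I press up to 10 N.

>>> step_arm:
  moves:
    - [0.4,0,0,0,0,0,2]
    - [0.8,0,0,0,0,0,2]
    - [1.0,0,0,0,0,0,2]
    - [1.0,0,0,0,0,0,2]

```text
clock: 13.6
tcp_pos: [0.5595, 0.0135, 0.0916]
orientation: [2.528, 1.863, -0.004]
contact_force: [-2.9, -7.1, 1.2]
grip_width: 0.0105
gripper_force: 98.0
```

```bash
python3 q.py
```

```text
rack xyz [ 0.1788 -0.5303  0.0916] yaw 72.79 tilt [-0.0027 -0.0008] F [-7.59  0.64  1.19] M [-1.26  0.46  0.1 ] 13.6
```

>>> step_arm:
  moves:
    - [0.5,0,0,0,0,0,2]
    - [0.9,0,0,0,0,0,2]
    - [0.9,0,0,0,0,0,2]
    - [0.9,0,0,0,0,0,2]

```text
clock: 14.0
tcp_pos: [0.5595, 0.0135, 0.0915]
orientation: [2.528, 1.862, -0.006]
contact_force: [-4.3, -7.9, 2.1]
grip_width: 0.0112
gripper_force: 98.2
```

```bash
python3 q.py
```

```text
rack xyz [ 0.1788 -0.5303  0.0915] yaw 72.75 tilt [-0.0038 -0.001 ] F [-8.8   1.8   2.12] M [-1.57  0.57  0.19] 14.0
```

>>> step_arm:
  moves:
    - [0.5,0,0,0,0,0,2]
    - [0.9,0,0,0,0,0,2]
    - [0.9,0,0,0,0,0,2]
    - [0.9,0,0,0,0,0,2]
    - [0.9,0,0,0,0,0,2]
    - [0.9,0,0,0,0,0,2]
    - [0.9,0,0,0,0,0,2]
    - [0.9,0,0,0,0,0,2]

```text
clock: 14.8
tcp_pos: [0.5594, 0.0135, 0.0915]
orientation: [2.528, 1.861, -0.008]
contact_force: [-5.6, -11.0, 2.9]
grip_width: 0.0109
gripper_force: 98.4
```

```bash
python3 q.py
```

```text
rack xyz [ 0.1788 -0.5303  0.0915] yaw 72.72 tilt [-0.005  -0.0014] F [-12.14   2.12   2.93] M [-1.81  0.75  0.2 ] 14.8
```

A steady push of about 11 N has been held. I hold it a bit longer, ease most of the load off, then open.

>>> step_arm:
  moves:
    - [-0.4,0,0,0,0,0,2]
    - [-0.4,0,0,0,0,0,2]
    - [-0.4,0,0,0,0,0,2]
    - [-0.4,0,0,0,0,0,2]
    - [-1.0,0,0,0,0,0,2]
    - [-1.8,0,0,0,0,0,2]
    - [-2.2,0,0,0,0,0,2]
    - [-2.2,0,0,0,0,0,2]

```text
clock: 15.6
tcp_pos: [0.5595, 0.0135, 0.0916]
orientation: [2.528, 1.864, -0.003]
contact_force: [-2.0, -5.7, 1.1]
grip_width: 0.0106
gripper_force: 98.0
```

```bash
python3 q.py
```

```text
rack xyz [ 0.1788 -0.5303  0.0916] yaw 72.79 tilt [-0.0021 -0.0006] F [-6.03  0.21  1.08] M [-1.12  0.41  0.05] 15.6
```

>>> step_arm:
  moves:
    - [-0.6,0,0,0,0,0,2]
    - [-0.6,0,0,0,0,0,12]
    - [-0.6,0,0,0,0,0,16]
    - [-0.6,0,0,0,0,0,22]
    - [-0.6,0,0,0,0,0,30]
    - [-0.6,0,0,0,0,0,36]
    - [-0.6,0,0,0,0,0,36]
    - [-0.6,0,0,0,0,0,36]
  grip_force: 30

```text
clock: 16.4
tcp_pos: [0.5599, 0.0148, 0.0917]
orientation: [-2.527, -1.866, -0.0]
contact_force: [-0.0, 0.6, 0.6]
grip_width: 0.0357
gripper_force: 0.0
```

```bash
python3 q.py; python3 -c "
from h import *
a=np.radians(72.75);X=np.array([np.cos(a),np.sin(a)]);Y=np.array([-X[1],X[0]])
f=r.grab_frame('side');b=f['image'][180:330,140:380];cv2.imwrite('pics/rel.png',cv2.resize(b,(720,450),interpolation=2)[...,::-1])"
```

```text
rack xyz [ 0.1802 -0.5303  0.0917] yaw 72.87 tilt [0.0002 0.0001] F [0.6  0.23 0.56] M [-0.06  0.03  0.01] 16.4
```

View pics/rel.png

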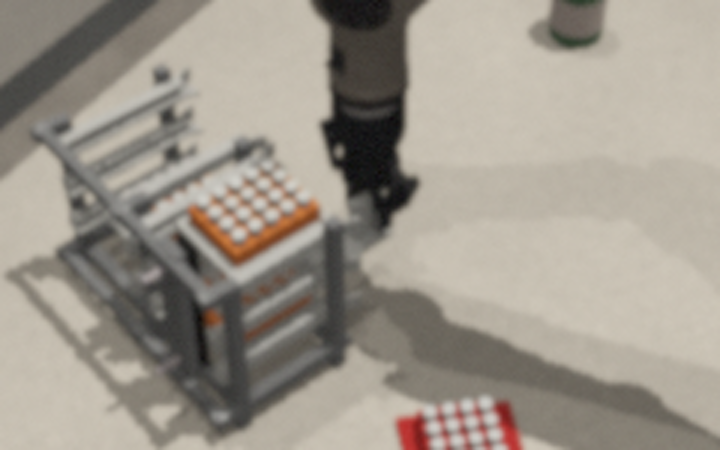

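The tray sits on the lowest rails (its orange shows at (275,325)), and the released fingers stand around the fin at (370,215). I retreat straight up.

>>> step_arm:
  moves:
    - [0,0,-5,0,0,0,36]
    - [0,0,-15,0,0,0,36]
    - [0,0,-30,0,0,0,36]
    - [0,0,-50,0,0,0,36]
    - [-5,0,-75,0,0,0,36]
    - [-15,0,-100,0,0,0,36]
    - [-30,0,-125,0,0,0,36]
    - [-45,0,-140,0,0,0,36]

```text
clock: 17.25
tcp_pos: [0.5475, -0.0284, 0.2354]
orientation: [2.525, 1.865, 0.005]
contact_force: [-0.4, 0.4, 0.1]
grip_width: 0.0361
gripper_force: 0.0
```

```bash
python3 - <<'E'
from h import *
a=np.radians(72.75);X=np.array([np.cos(a),np.sin(a)]);Y=np.array([-X[1],X[0]])
print(r.get_obs()["contact_force"],r.get_obs()["tcp_pos"])
f=r.grab_frame("top");P=cloud(f).reshape(-1,3);x=P[:,:2]@X;y=P[:,:2]@Y;z=P[:,2]
k=(x>.15)&(x<.215)&(abs(y+.531)<.018)&(z>.11)&(z<.14);print("fin",k.sum(),np.round([x[k].min(),x[k].max(),y[k].mean(),np.median(z[k])],4))
P0=cloud(dict(np.load("top0.npz"))).reshape(-1,3);d=abs(P[:,2]-P0[:,2])>.015
m=d.reshape(420,560).astype(np.uint8);m=cv2.morphologyEx(m,cv2.MORPH_OPEN,np.ones((3,3)))
n,_,s,c=cv2.connectedComponentsWithStats(m);print([(s[i].tolist(),np.round(c[i])) for i in range(1,n) if s[i,4]>12])
# drift of the shelf trays (orange centroid)
for u0,v0,u1,v1 in((172,174,222,222),(195,135,242,174)):
    for im in(np.load("top0.npz")["image"],f["image"]):
        h=cv2.inRange(cv2.cvtColor(im,cv2.COLOR_RGB2HSV),(5,110,60),(18,255,255))[v0:v1,u0:u1];M=cv2.moments(h,True);print(round(M["m10"]/M["m00"],2),round(M["m01"]/M["m00"],2),end=" | ")
E
```

```text
[-0.36099514  0.40502593  0.05916573] [ 0.5474961  -0.02839338  0.23537774]Traceback (most recent call last):
  File "<stdin>", line 5, in <module>
    return umr_minimum(a, axis, None, out, keepdims, initial, where)
ValueError: zero-size array to reduction operation minimum which has no identity
```

>>> step_arm:
  moves:
    - [-20,0,-10,0,0,0,36]
    - [-50,0,-20,0,0,0,36]
    - [-85,0,-30,0,0,0,36]
    - [-120,0,-30,0,0,0,36]
    - [-155,0,-30,0,0,0,36]
    - [-180,0,-30,0,0,0,36]
    - [-190,0,-30,0,0,0,36]
    - [-190,0,-30,0,0,0,36]

```text
clock: 18.1
tcp_pos: [0.4904, -0.2107, 0.2621]
orientation: [2.529, 1.863, 0.0]
contact_force: [-0.4, 0.6, -0.3]
grip_width: 0.0358
gripper_force: 0.0
```

```bash
python3 - <<'E'
from h import *
a=np.radians(72.75);X=np.array([np.cos(a),np.sin(a)]);Y=np.array([-X[1],X[0]])
f=r.grab_frame("top");P=cloud(f).reshape(-1,3);x=P[:,:2]@X;y=P[:,:2]@Y;z=P[:,2]
k=(x>.15)&(x<.215)&(abs(y+.531)<.018)&(z>.11)&(z<.14);print("fin",k.sum())
if k.any():print(np.round([x[k].min(),x[k].max(),y[k].mean(),np.median(z[k])],4))
for u0,v0,u1,v1 in((172,174,222,222),(195,135,242,174)):
    for im in(np.load("top0.npz")["image"],f["image"]):
        h=cv2.inRange(cv2.cvtColor(im,cv2.COLOR_RGB2HSV),(5,110,60),(18,255,255))[v0:v1,u0:u1];M=cv2.moments(h,True);print(round(M["m10"]/M["m00"],2),round(M["m01"]/M["m00"],2),end=" | ")
print(r.get_obs()["tcp_pos"],r.get_obs()["clock"])
E
```

```text
fin 54
[ 0.1613  0.2012 -0.5335  0.1272]
26.94 24.79 | 26.95 24.92 | 24.4 20.15 | 24.28 20.15 | [ 0.49096433 -0.20910981  0.26202986] 18.15
```

```bash
python3 -c "
from bench import r
print(r.hand_in())"
```

```text
the job is handed in; nothing more can be done
None
```

The tray rests on the lowest rails of the stop's column, pressed home against the pad with about 11 N (highest wrist reading 12 N) and released. The trays in the rack did not move, and the job was handed in at about 18 s.

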